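Mount the copper plate on the pin block

ROBOT

A 7-joint arm with a two-finger parallel gripper is mounted at the origin on the work surface. World frame = base frame: x ahead of the robot, y to its left, z up, the work surface at z = 0. Lengths are in mm, angles in rad, forces in N, time in s.
With the tool pointing down it reaches from about 425 to 800 mm from the base axis. Payload 8.3 kg.
Tool frame: the origin (TCP) lies on the mounting face of the last link; the fingertips stand 173 mm ahead of it and the grasp point (between the pads) lies 155 mm ahead of it; z points along the fingers, y is the line along which they close (so a half turn about z gives the same grasp; the last joint's range is limited). The gripper opens to 85 mm and grips with 20 to 120 N. Pads are 22 mm wide; open, the fingers measure 114 mm over their backs; the gripper's body (76 mm by 85 mm) begins 54 mm behind the grasp point. The pads swing forward as they close: fully open they stand 13 mm farther back than shut.
Start: joints at [1.073, 0.383, 0.016, 1.37, -0.006, 1.388, -0.046], TCP at [263.296, -566.825, 404.679] pointing down, gripper open.
Joint ranges: [-2.95, 2.95], [-0.25, 2.06], [-1.52, 1.56], [0.18, 2.33], [-1.44, 4.58], [0.02, 2.06], [-3.01, 3.01]. Speed limits (rad/s): [2.39, 2.39, 3.01, 3.01, 3.14, 3.14, 3.14].

INTERFACE

Orientations are given as a 3x3 rotation matrix whose columns are the frame's x, y, z axes.
In Python, from bench import bot, imaging, status, job gives the robot as it stands (bot), with the cameras (imaging), the readings (status) and the job (job).
- The arm moves only by the tool step_hand, called after "Request:" as a command line: name --argument value ..., lists and objects as JSON in quotes. Schema: {"type":"object","properties":{"increments":{"type":"array","items":{"type":"array","items":{"type":"array","items":{"type":"number"},"minItems":6,"maxItems":6},"minItems":1,"maxItems":10},"minItems":1,"maxItems":1},"finger_gap":{"type":"number"},"only":{"type":"string"},"quiet":{"type":"boolean"},"lines":{"type":"string"}},"required":["increments"],"additionalProperties":false}. increments is a list that holds a single list of rows (three levels of brackets), with 1 to 10 rows, each of 6 numbers: dx, dy, dz in mm, then a rotation vector rx, ry, rz in rad; each row shifts and turns the commanded pose from where the row before left it, along the tool's axes as they then stand; what a row does not reach is not made up. A row lasts 1/12 s, in which the tool goes at most 41.7 mm and 0.125 rad, less where a joint would pass 70% of its speed; a pose out of reach is approached as far as the arm can. finger_gap is the finger opening in mm, set as the call begins (left out keeps the last). The fingers move at their own pace and stop on an object; the grip force is fixed at half the most. Time passes only in rows, so rows that do not move let the fingers close. The tool returns the time, the measured TCP pose, the force, the opening and the grip force at its end. only (a regular expression) keeps the lines of the reply that match it, lines (a string "A,B") keeps lines A to B, and quiet returns only ok. Input that does not fit is refused with a message, and nothing moves.
- status.get_obs(): the state, without advancing time (a new reading comes with each control period).
- imaging.capture(name): name is "scene" or "side" or "wrist"; returns a dict with "image" (480x640x3 uint8, blue, green, red), "camera_matrix" (3x3 intrinsics, pixels), "position" and "attitude" of the camera in the world; the wrist camera has in their place "hand_eye" (4x4, takes a point from camera to tool coordinates, whose origin is the TCP and whose axes are the flange's). Camera axes: x right, y up, looking along -z (the intrinsics and any distortion apply to the point x, -y, -z); pixel columns grow to the right and rows downward; lengths in mm; the calibration is good to about 2 mm. The wrist camera is an equidistant fisheye: a pixel r from the principal point sees the ray r / f radians off the axis. A picture is of the moment at which its call begins: read the wrist's pose just before it. There is no depth.
- job.hand_in(): hands the job in; it is judged then, once.
The state is a dict: "t": time; "joints": joint angles; "joint_velocities": joint speeds; "joint_torque": joint torques, N m; "tool_pos": TCP position; "eef_rot": TCP orientation; "ft_force": force on the tool from outside, world axes, zero at the start; "moment": the same for the moment, N m; "opening": finger opening in mm; "grip_force": force on a finger pad.
Only numpy, scipy, OpenCV 4.12 (cv2) and the standard library are available. Lean on these libraries where they do the work, as an engineer would, in place of code of your own. Each camera call takes 0.05 s, during which the arm holds its last target. There are 200 camera calls.

TASK

On the metalworker's bench three copper plates of the same size lie on wooden rests. Take the one with a hole near each end and thread it over both upright pins of the steel pin block, so that it lies flat on the block. Leave the other two plates lying where they are.

Things in the scene. Friction and masses are not known exactly. Their poses are not given: they have to be found in the camera images.
- end_holes_plate: Copper plate 150 x 50 x 8 mm lying flat, lengthwise, on a fixed dark wood rest (32 mm wide, 40 mm high; plate overhangs 9 mm each long side). Origin: centre of its underside; x along the length, z up. To be mounted: 24 mm through holes near both ends, at x = -55 and +55 mm; solid between them, to be gripped there across its 50 mm width. Either way round is right. Loose, 0.3 to 0.55 kg.
- pin_block: Fixed dark steel bar 170 x 32 x 40 mm high. Origin: centre of its underside; x lengthwise, z up. Two upright pins at x = -55 and +55 mm: 10 mm thick, tips 30 mm above the bar's top, the last 10 mm tapered. A mounted plate overhangs it 9 mm each long side. Bar and rests stand side by side in any order, 0.15 m or more apart, lengthwise within 20 degrees of world x; punches 10 mm high lie between.
- one_hole_plate: Copper plate 150 x 50 x 8 mm lying flat, lengthwise, on a fixed dark wood rest (32 mm wide, 40 mm high; plate overhangs 9 mm each long side). Origin: centre of its underside; x along the length, z up. A single 24 mm hole in its middle. Loose; not to be moved.
- close_holes_plate: Copper plate 150 x 50 x 8 mm lying flat, lengthwise, on a fixed dark wood rest (32 mm wide, 40 mm high; plate overhangs 9 mm each long side). Origin: centre of its underside; x along the length, z up. Two 24 mm holes close together, 52 mm apart, which do not fit the pins. Loose; not to be moved.

How it is judged:
By the outcome, as a careful person would: the job done as asked, in the order asked, and still so for the second after the job is handed in, with the robot touching nothing.
It also fails if it takes over 40 s, if anything falls off the work surface, if the arm or the gripper's body presses on something with over 40 N, if the wrist force passes 120 N, or if a joint passes its speed limit or range.

## Working session

There is one attempt and no reset: what is moved stays moved. The work goes in short steps, Python scripts to look and compute and a tool call to move; the robot and the scene stay as the last step left them, time stands still between calls to the robot, and variables do not carry over. Pictures are saved under pics/ and viewed, at most 10 in all, crops included, and the job is handed in when it is done.

```bash
ls; mkdir -p pics
```

Run:
```python
from bench import bot, imaging, status, job
import cv2,numpy as np
o=status.get_obs();print(o['t'],o['tool_pos'],np.round(o['eef_rot'],3),o['opening'],o['ft_force'])
for n in ['scene','side','wrist']:
    c=imaging.capture(n);cv2.imwrite(f'pics/{n}0.png',c['image'])
    print(n,{k:np.round(v,3).tolist() if not isinstance(v,str) else v for k,v in c.items() if k!='image'})
```

```text
bench.py
pics
0.0 [ 263.23752915 -566.67483159  403.66628106] [[ 0.907  0.421 -0.001]
 [ 0.421 -0.907  0.002]
 [-0.    -0.002 -1.   ]] 85.61905384945166 [ 0.1848187  -0.65337546 -0.59685968]
scene {'camera_matrix': [[476.725, 0.0, 321.858], [0.0, 476.725, 240.121], [0.0, 0.0, 1.0]], 'position': [1030.308, -508.875, 567.268], 'attitude': [[0.705, -0.42, 0.571], [0.709, 0.412, -0.572], [0.005, 0.808, 0.589]]}
side {'camera_matrix': [[460.454, 0.0, 314.101], [0.0, 460.454, 236.822], [0.0, 0.0, 1.0]], 'position': [388.897, 519.936, 709.326], 'attitude': [[-0.965, 0.204, -0.168], [-0.264, -0.735, 0.625], [0.004, 0.647, 0.762]]}
wrist {'camera_matrix': [[371.648, 0.0, 314.453], [0.0, 371.648, 236.813], [0.0, 0.0, 1.0]], 'hand_eye': [[0.001, 0.967, 0.256, 65.073], [1.0, -0.001, -0.001, 0.093], [-0.001, 0.256, -0.967, 32.426], [0.0, 0.0, 0.0, 1.0]]}
```

View pics/scene0.png

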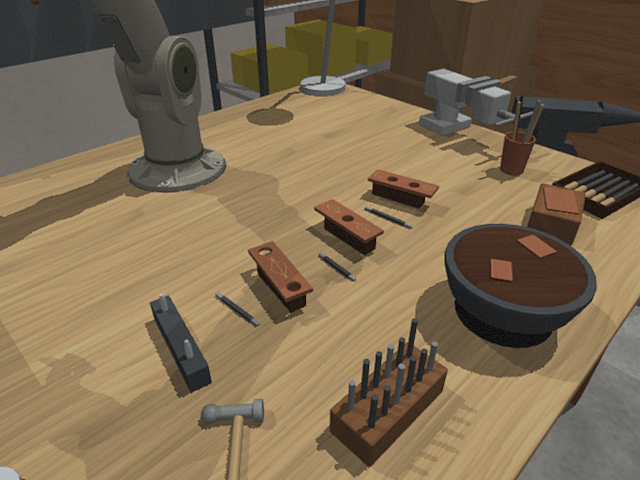

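View pics/side0.png

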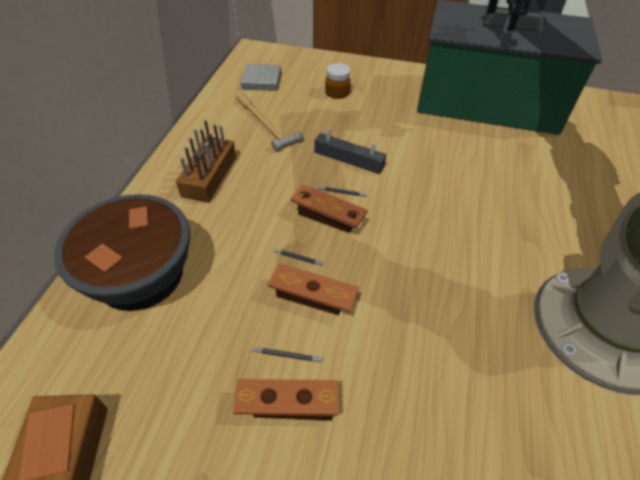

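The scene view shows the end-holes plate at about (280,275), with holes at (265,252) and (294,287). The pin block is at about (180,340), with pin tips near (163,296) and (187,342). In the side view the plate is at (330,208) and the block at (350,152). I'll zoom in on both.

Run:
```python
import cv2
a=cv2.imread('pics/scene0.png')[230:400,140:330];cv2.imwrite('pics/sc_z.png',cv2.resize(a,None,fx=3.5,fy=3.5,interpolation=cv2.INTER_CUBIC))
a=cv2.imread('pics/side0.png')[120:240,280:400];cv2.imwrite('pics/si_z.png',cv2.resize(a,None,fx=5,fy=5,interpolation=cv2.INTER_CUBIC))
```

```text
(no output)
```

View pics/sc_z.png

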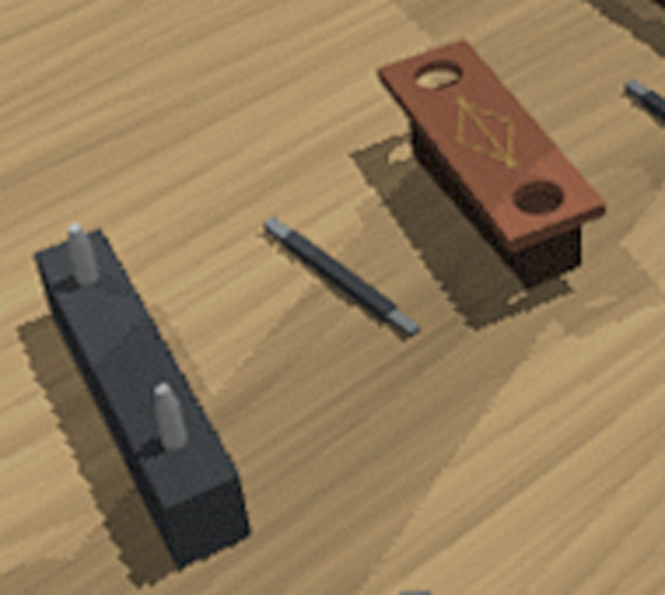

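View pics/si_z.png

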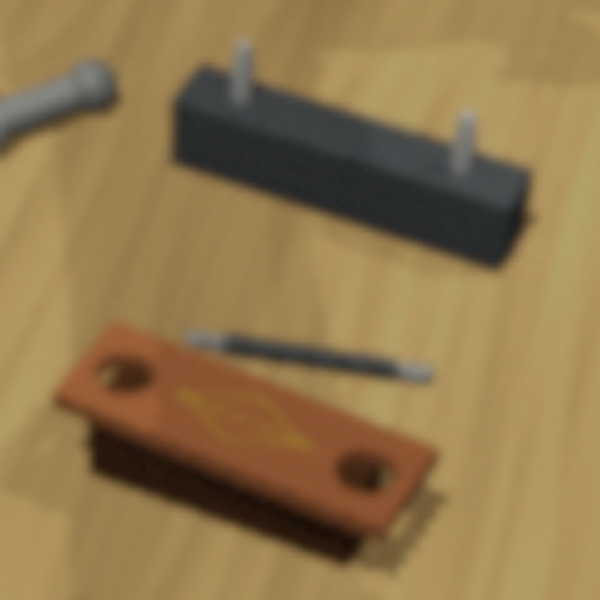

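The scene crop shows the plate holes at (438,74) and (540,198) and the pin tips at (74,227) and (162,385). The side crop shows the holes at (126,373) and (365,470) and the pin tips at (244,42) and (467,113). Next I fit the poses from these points plus the corners.

Create h.py:
```python
import numpy as np
from scipy.optimize import least_squares
C={'scene':(476.725,321.858,240.121,np.array([1030.308,-508.875,567.268]),np.array([[0.705,-0.42,0.571],[0.709,0.412,-0.572],[0.005,0.808,0.589]])),
'side':(460.454,314.101,236.822,np.array([388.897,519.936,709.326]),np.array([[-0.965,0.204,-0.168],[-0.264,-0.735,0.625],[0.004,0.647,0.762]]))}
def proj(c,P):
    f,cx,cy,p,R=C[c]; q=(P-p)@R; return np.c_[cx+f*q[:,0]/-q[:,2],cy-f*q[:,1]/-q[:,2]]
def world(s,L):
    c,n=np.cos(s[2]),np.sin(s[2]); return np.c_[s[0]+c*L[:,0]-n*L[:,1],s[1]+n*L[:,0]+c*L[:,1],L[:,2]]
def fit(obs,s0):
    r=lambda s:np.concatenate([(proj(c,world(s,L))-px).ravel() for c,L,px in obs])
    o=least_squares(r,s0,loss='soft_l1'); return o.x,o.fun
```

Run:
```python
from h import *
sc=lambda a:(np.array(a)+.5)/3.5-.5+[140,230]
si=lambda a:(np.array(a)+.5)/5-.5+[280,120]
# local: x ~ world x. scene: far-from-camera (upper left) end = -x
P=np.array([[-55,0,48],[55,0,48],[-75,-25,48],[-75,25,48],[75,25,48],[75,-25,48]],float)
B=np.array([[-55,0,70],[55,0,70],[-85,-16,40],[-85,16,40],[85,16,40],[85,-16,40]],float)
ps=sc([[438,74],[540,198],[380,72],[465,42],[604,210],[512,245]])
bs=sc([[74,227],[162,385],[36,254],[100,232],[240,472],[163,500]])
# side: +x is image left, +y toward camera (down)
pi=si([[365,470],[126,373],[438,453],[385,528],[57,398],[118,323]])
bi=si([[467,113],[244,42],[528,177],[505,207],[176,100],[203,67]])
for n,L,s,i in(('plate',P,ps,pi),('bar',B,bs,bi)):
    for k,ob in(('scene',[('scene',L,s)]),('side',[('side',L,i)]),('both',[('scene',L,s),('side',L,i)])):
        x,f=fit(ob,[550,-200,0]);print(n,k,np.round(x,3),np.round(f,1).tolist() if k=='both' else abs(f).max().round(1))
```

```text
plate scene [ 5.32860e+02 -1.14754e+02 -2.51000e-01] 0.8
plate side [ 5.29233e+02 -1.12708e+02 -2.51000e-01] 0.9
plate both [ 5.30682e+02 -1.13548e+02 -2.50000e-01] [-0.0, -0.2, -0.6, -0.3, -0.8, -1.2, -0.0, -0.8, 0.5, -1.8, -0.7, -1.2, -0.1, -0.0, -0.5, -0.2, -0.0, -1.0, -0.6, 0.4, -1.5, -1.1, -1.1, -0.8]
bar scene [ 529.225 -312.021  -69.322] 2.0
bar side [ 529.898 -311.823   -6.513] 1.4
bar both [ 529.515 -312.049  -50.475] [0.3, -0.0, 0.2, 0.8, -1.1, -0.9, 0.4, -2.0, 0.3, -0.0, -0.1, 2.2, 0.2, 0.6, -0.0, 0.7, 1.7, -1.6, 1.0, 0.7, -1.4, -0.2, -0.6, -1.1]
```

Request:
step_hand --increments '[[[24,-16.6,4,0,0,0],[24,-16.6,4,0,0,0],[24,-16.6,4,0,0,0],[24,-16.6,4,0,0,0],[24,-16.6,4,0,0,0],[24,-16.6,4,0,0,0],[24,-16.6,4,0,0,0],[24,-16.6,4,0,0,0],[24,-16.6,4,0,0,0]]]' --finger_gap 85

```text
t: 0.9
tool_pos: [396.7, -338.9, 368.4]
eef_rot: [[0.907, 0.421, -0.0], [0.421, -0.907, 0.0], [-0.0, -0.0, -1.0]]
ft_force: [1.1, -0.3, 1.2]
opening: 84.8
grip_force: 0.0
```

Request:
step_hand --increments '[[[24,-16.6,4,0,0,0],[24,-16.6,4,0,0,0],[24,-16.6,4,0,0,0],[24,-16.6,4,0,0,0],[24,-16.6,4,0,0,0],[24,-16.6,4,0,0,0],[24,-16.6,4,0,0,0],[24,-16.6,4,0,0,0],[24,-16.6,4,0,0,0]]]'

```text
t: 1.65
tool_pos: [529.6, -112.5, 332.4]
eef_rot: [[0.907, 0.421, -0.0], [0.421, -0.907, 0.0], [-0.0, -0.0, -1.0]]
ft_force: [0.3, -1.0, -1.0]
opening: 85.3
grip_force: 0.0
```

Request:
step_hand --increments '[[[0,0,0,0,0,0.114],[0,0,0,0,0,0.114],[0,0,0,0,0,0.114],[0,0,0,0,0,0.114],[0,0,0,0,0,0.114],[0,0,0,0,0,0.114],[0,0,0,0,0,0],[0,0,0,0,0,0],[0,0,0,0,0,0]]]'

```text
t: 2.4
tool_pos: [529.2, -113.8, 332.6]
eef_rot: [[0.97, -0.243, -0.0], [-0.243, -0.97, 0.0], [-0.0, -0.0, -1.0]]
ft_force: [0.5, 0.1, -0.5]
opening: 84.6
grip_force: 0.0
```

Run:
```python
from bench import bot, imaging, status, job
import cv2,numpy as np
o=status.get_obs();c=imaging.capture('wrist')
print(o['t'],o['tool_pos'],np.round(o['eef_rot'],3).tolist(),o['joints'],o['ft_force'])
cv2.imwrite('pics/w1.png',c['image'])
np.savez('w1.npz',p=o['tool_pos'],R=o['eef_rot'],H=c['hand_eye'],K=c['camera_matrix'])
```

```text
2.4 [ 529.17138232 -113.81232668  332.59128627] [[0.97, -0.243, -0.0], [-0.243, -0.97, 0.0], [-0.0, -0.0, -1.0]] [ 0.34769756  0.26298985 -0.23107507  1.69826035  0.06415838  1.18799101
 -1.71577472] [ 0.47220312  0.12855837 -0.47478027]
```

View pics/w1.png

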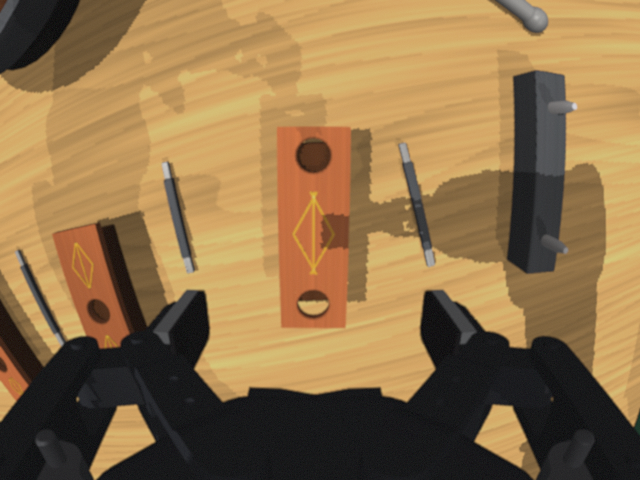

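The wrist view shows the plate with holes at (313,155) and (313,303) and corners at (277,127), (350,127), (347,327) and (281,327). The pin tips on the right are at (574,106) and (565,248). The plate is centred between the fingers. I'll turn these into positions.

Add to h.py:
```python
def wray(d,px,z):
    K,H,R,p=d['K'],d['H'],d['R'],d['p']; out=[]
    for u in np.array(px,float):
        v=(u-[K[0,2],K[1,2]])/K[0,0]; th=np.hypot(*v); s=np.sin(th)/th
        c=np.array([v[0]*s,-v[1]*s,-np.cos(th)]); w=R@(H[:3,:3]@c); o=R@H[:3,3]+p
        out.append((o+w*(z-o[2])/w[2])[:2])
    return np.array(out)
```

Run:
```python
from h import *
d=np.load('w1.npz')
def rep(n,a): e=a[0]-a[1];print(n,a.round(1).tolist(),'mid',a.mean(0).round(1),'len',np.hypot(*e).round(1),'yaw',np.arctan(e[1]/e[0]).round(3))
rep('holes',wray(d,[[313,155],[313,303]],48))
c=wray(d,[[277,127],[350,127],[347,327],[281,327]],48);rep('long',np.array([(c[0]+c[1])/2,(c[2]+c[3])/2]));print('w',np.linalg.norm(c[0]-c[1]),np.linalg.norm(c[2]-c[3]))
rep('pins',wray(d,[[574,106],[565,248]],70))
```

```text
holes [[583.0, -126.3], [478.2, -100.1]] mid [ 530.6 -113.2] len 108.0 yaw -0.245
long [[601.6, -131.3], [457.9, -95.8]] mid [ 529.7 -113.5] len 148.0 yaw -0.242
w 48.99397877918183 50.733436401999796
pins [[583.0, -321.8], [478.1, -299.1]] mid [ 530.5 -310.5] len 107.3 yaw -0.213
```

Request:
step_hand --increments '[[[1,0,25,0,0,0],[0,0,25,0,0,0],[0,0,25,0,0,0],[0,0,25,0,0,0],[0,0,20,0,0,0],[0,0,17,0,0,0],[0,0,0,0,0,0],[0,0,0,0,0,0]]]'

```text
t: 3.12
tool_pos: [529.9, -114.1, 195.2]
eef_rot: [[0.969, -0.245, -0.002], [-0.245, -0.969, 0.001], [-0.002, -0.0, -1.0]]
ft_force: [0.6, 0.1, -0.1]
opening: 85.4
grip_force: 0.0
```

Request:
step_hand --increments '[[[0,0,0,0,0,0],[0,0,0,0,0,0],[0,0,0,0,0,0],[0,0,0,0,0,0],[0,0,0,0,0,0],[0,0,0,0,0,0],[0,0,0,0,0,0],[0,0,0,0,0,0],[0,0,0,0,0,0],[0,0,0,0,0,0]]]' --finger_gap 30

```text
t: 3.95
tool_pos: [530.8, -114.1, 197.5]
eef_rot: [[0.969, -0.246, 0.003], [-0.246, -0.969, -0.0], [0.003, -0.0, -1.0]]
ft_force: [-1.3, 1.1, 6.7]
opening: 48.9
grip_force: 61.3
```

Request:
step_hand --increments '[[[0,0,-8,0,0,0],[0,0,-20,0,0,0],[0,0,-20,0,0,0],[0,0,-20,0,0,0],[0,0,0,0,0,0]]]'

```text
t: 4.37
tool_pos: [531.5, -114.2, 268.3]
eef_rot: [[0.969, -0.246, 0.006], [-0.246, -0.969, -0.001], [0.007, -0.0, -1.0]]
ft_force: [1.2, -0.1, -2.7]
opening: 48.6
grip_force: 63.2
```

Request:
step_hand --increments '[[[3,12,0,0,0,0],[6,24,0,0,0,0],[6,24,0,0,0,0],[6,24,0,0,0,0],[6,24,0,0,0,0],[6,24,0,0,0,0],[6,24,0,0,0,0],[6,24,0,0,0,0],[3.4,11.5,0,0,0,-0.032],[0,0,0,0,0,0]]]'

```text
t: 5.2
tool_pos: [527.6, -316.7, 261.8]
eef_rot: [[0.976, -0.22, -0.003], [-0.22, -0.976, -0.001], [-0.003, 0.002, -1.0]]
ft_force: [-0.9, -0.7, -4.6]
opening: 48.8
grip_force: 63.2
```

Request:
step_hand --increments '[[[0,0,0,0,0,0],[0,0,0,0,0,0],[0,0,0,0,0,0]]]'

```text
t: 5.45
tool_pos: [529.9, -310.4, 263.0]
eef_rot: [[0.977, -0.214, -0.001], [-0.214, -0.977, 0.001], [-0.001, -0.001, -1.0]]
ft_force: [0.1, -0.2, -4.8]
opening: 48.8
grip_force: 63.2
```

Run:
```python
from bench import bot, imaging, status, job
import cv2,numpy as np
o=status.get_obs();c=imaging.capture('wrist')
print(o['tool_pos'],np.round(o['eef_rot'],3).tolist())
cv2.imwrite('pics/w2.png',c['image'])
np.savez('w2.npz',p=o['tool_pos'],R=o['eef_rot'],H=c['hand_eye'],K=c['camera_matrix'])
a=imaging.capture('scene')['image'][180:400,100:340];b=imaging.capture('side')['image'][60:240,260:420]
cv2.imwrite('pics/sc2.png',np.hstack([cv2.resize(a,(480,440)),cv2.resize(b,(320,440))]))
```

```text
[ 529.94202716 -310.41337847  263.00110507] [[0.977, -0.214, -0.001], [-0.214, -0.977, 0.001], [-0.001, -0.001, -1.0]]
```

View pics/w2.png

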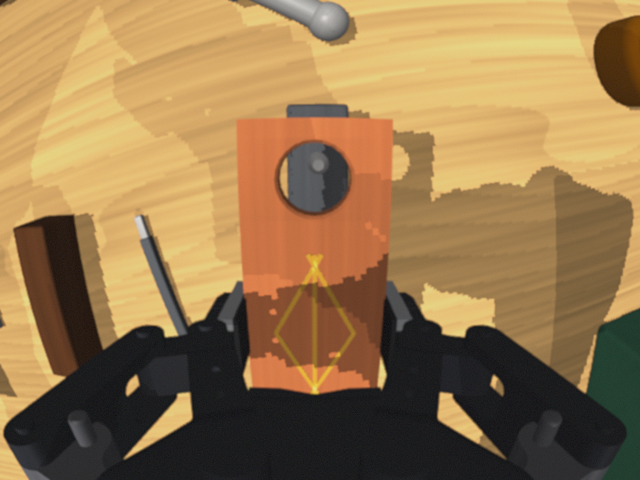

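View pics/sc2.png

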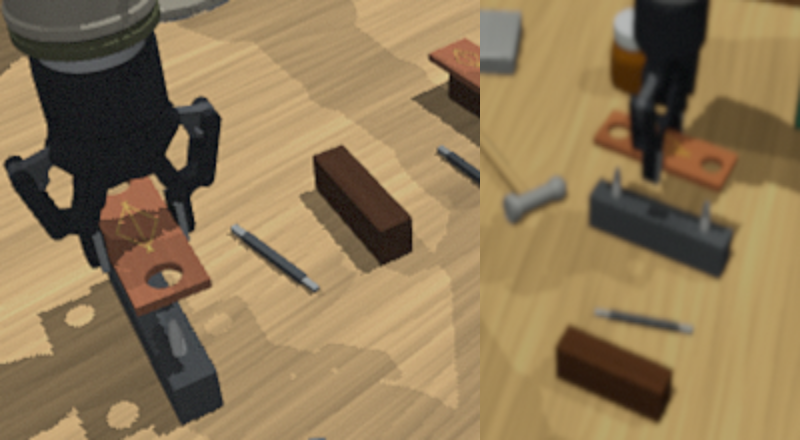

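The plate is held level over the block. In the wrist view the front hole is at (314,178), radius about 37 px, and the front pin's tip shows through it at about (319,161). I'll check the offset.

Run:
```python
from h import *
d=np.load('w2.npz')
h=wray(d,[[314,178]],113.5)[0];p=wray(d,[[319,161]],70)[0]
b=wray(d,[[288,106],[348,106]],40);e=wray(d,[[237,120],[392,120]],113.5)
R=d['R'][:2,:2]
for n,v in(('hole',h),('pin',p),('barend',b.mean(0)),('plateend',e.mean(0))):print(n,v.round(1),'in tool xy',(R.T@(v-d['p'][:2])).round(1))
print(np.linalg.norm(e[0]-e[1]))
```

```text
hole [ 581.9 -321.6] in tool xy [53.1 -0.2]
pin [ 584.3 -324.2] in tool xy [56.   1.8]
barend [ 610.4 -329.7] in tool xy [82.7  1.6]
plateend [ 600.2 -325.8] in tool xy [72.  -0.1]
48.74837670412754
```

Request:
step_hand --increments '[[[1.5,1.7,0,0,0,0],[0,0,15,0,0,0],[0,0,15,0,0,0],[0,0,8,0,0,0],[0,0,6,0,0,0],[0,0,0,0,0,0],[0,0,0,0,0,0]]]'

```text
t: 6.18
tool_pos: [531.1, -313.6, 219.8]
eef_rot: [[0.977, -0.215, -0.0], [-0.215, -0.977, 0.0], [-0.0, -0.0, -1.0]]
ft_force: [0.0, 0.3, -3.6]
opening: 48.6
grip_force: 63.1
```

Run:
```python
from bench import bot, imaging, status, job
import cv2,numpy as np
cv2.imwrite('pics/w3.png',np.hstack([cv2.resize(imaging.capture('wrist')['image'][60:300,180:460],(420,360)),cv2.resize(imaging.capture('side')['image'][80:200,290:410],(360,360))]))
```

```text
(no output)
```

View pics/w3.png

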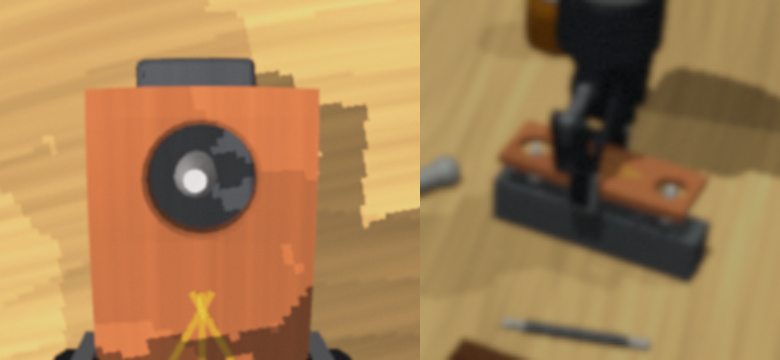

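Both pins are inside their holes, about 1 mm off centre in the wrist view (tip (195,180), hole (200,176)), and there is no contact force. I'll lower the plate and release it.

Request:
step_hand --increments '[[[0,0,8,0,0,0],[0,0,8,0,0,0],[0,0,4,0,0,0],[0,0,2,0,0,0],[0,0,0,0,0,0],[0,0,0,0,0,0],[0,0,0,0,0,0]]]'

```text
t: 6.87
tool_pos: [530.8, -313.5, 197.6]
eef_rot: [[0.977, -0.215, -0.001], [-0.215, -0.977, 0.0], [-0.001, -0.0, -1.0]]
ft_force: [-2.8, 0.8, -0.8]
opening: 48.7
grip_force: 63.6
```

Request:
step_hand --increments '[[[0,0,0,0,0,0],[0,0,0,0,0,0],[0,0,0,0,0,0],[0,0,0,0,0,0],[0,0,0,0,0,0],[0,0,0,0,0,0],[0,0,0,0,0,0],[0,0,0,0,0,0]]]' --finger_gap 85

```text
t: 7.53
tool_pos: [531.0, -313.6, 197.7]
eef_rot: [[0.977, -0.215, 0.0], [-0.215, -0.977, 0.0], [0.0, -0.0, -1.0]]
ft_force: [-0.6, 0.3, -0.4]
opening: 84.7
grip_force: 0.0
```

Request:
step_hand --increments '[[[0,0,-10,0,0,0],[0,0,-20,0,0,0],[0,0,-25,0,0,0],[0,0,-25,0,0,0],[0,0,-25,0,0,0],[0,0,-25,0,0,0],[0,0,-20,0,0,0],[0,0,0,0,0,0],[0,0,0,0,0,0],[0,0,0,0,0,0]]]'

```text
t: 8.37
tool_pos: [530.7, -313.5, 347.5]
eef_rot: [[0.977, -0.215, -0.0], [-0.215, -0.977, 0.0], [-0.0, -0.0, -1.0]]
ft_force: [0.6, -0.1, -1.4]
opening: 85.1
grip_force: 0.0
```

Run:
```python
from bench import bot, imaging, status, job
import cv2,numpy as np
cv2.imwrite('pics/w4.png',np.hstack([cv2.resize(imaging.capture('scene')['image'][150:400,100:460],(432,300)),cv2.resize(imaging.capture('side')['image'][100:220,290:410],(300,300))]))
```

```text
(no output)
```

View pics/w4.png

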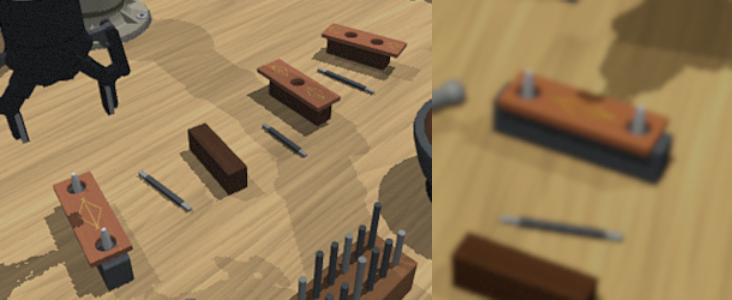

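The plate lies flat on the block with both pins standing through its holes. The other two plates are where they were, and the gripper is clear.

```bash
python3 -c "
from bench import bot, imaging, status, job
print(job.hand_in())"
```

```text
the job is handed in; nothing more can be done
None
```

The plate with a hole near each end is threaded over both pins and lies flat on the pin block, the other two plates were not moved, and the job was handed in at about 8.5 s.

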